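Fit the pulley and hold its snap ring spread at the groove

ROBOT

A 6-joint arm with a two-finger parallel gripper is mounted at the origin on the work surface. World frame = base frame: x ahead of the robot, y to its left, z up, the work surface at z = 0. Lengths are in m, angles in rad, forces in N, time in s.
With the tool pointing down it reaches from about 0.35 to 0.85 m from the base axis. Payload 8.1 kg.
Tool frame: the origin (TCP) lies midway between the tips of the shut fingers; the grasp point (between the pads) lies 19 mm behind it (env.pinch_z is the distance from the TCP to the grasp point, in m); x points along the fingers, y is the direction in which the jaws open and shut, and the axes are right-handed (so a half turn about x gives the same grasp; the last joint's range is limited). The gripper opens to 85 mm and grips with 20 to 120 N. Pads are 22 mm wide; open, the fingers measure 114 mm over their backs; the gripper's body (76 mm by 85 mm) begins 54 mm behind the grasp point. The pads swing forward as they close: fully open they stand 13 mm farther back than shut.
Start: joints at [1.024, 0.13, 1.488, -0, 1.523, -0.085], TCP at [0.267, 0.537, 0.231] pointing down, gripper open.
Joint ranges: [-2.96, 2.96], [-0.89, 2.26], [0.02, 2.5], [-1.34, 4.48], [0, 2.73], [-2.66, 2.66]. Speed limits (rad/s): [2.39, 2.39, 2.79, 3.14, 3.14, 3.14].

INTERFACE

Orientations are given as a 3x3 rotation matrix whose columns are the frame's x, y, z axes.
In Python, from workcell import env gives the robot as it stands.
- The arm moves only by the shell command python3 -m handwheel 'ROWS' [OPENING] [FORCE]. ROWS is JSON, a list of rows, each a list of 2 entries, a list of its own where there are three numbers: the shift along the world's x, y, z in mm, then the turn, a rotation vector about the world's x, y, z in degrees. A call has 1 to 12 rows; each row is the pose to reach, as a shift and turn from the pose commanded when the call began; what a row does not reach only later rows make up. A row lasts 1/8 s, in which the tool goes at most 62.5 mm and 10.7 degrees, less where a joint would pass 70% of its speed; a pose out of reach is approached as far as the arm can. A call with a gripper value outside its range is refused whole. OPENING is the closure, from -1 (fully open) to 1 (shut), set as the call begins (- or left out, the last holds). The fingers move at their own pace and stop on an object; FORCE is the grip in N (left out, the last holds). Time passes only in rows, so rows that repeat a pose let the fingers close. It gives the time, the measured TCP pose, the force and the opening at its end, in the units of the state.
- env.get_state(): the state, without advancing time (a new reading comes with each control period).
- env.snapshot(name): name is "side" or "top"; returns a dict with "img" (480x640x3 uint8, red, green, blue), "depth" (480x640 float32, m along the optical axis (not along the pixel's ray), 0 where there is no reading), "fx", "fy", "cx", "cy" (pixels), "pose" (4x4, takes a point from camera to world coordinates). Camera axes: x right, y up, looking along -z (the intrinsics and any distortion apply to the point x, -y, -z); pixel columns grow to the right and rows downward; lengths in m; the calibration is good to about 2 mm. A picture is of the moment at which its call begins.
- env.job_done(): hands the job in, once; it reports no verdict.
The state is a dict: "clock": time; "q": joint angles; "dq": joint speeds; "effort": joint torques, N m; "tool_pos": TCP position; "ee_rot": TCP orientation; "force": force on the tool from outside, world axes, zero at the start; "moment": the same for the moment, N m; "opening": finger opening in m.
Only numpy, scipy, OpenCV 4.12 (cv2) and the standard library are available. Lean on these libraries where they do the work, as an engineer would, in place of code of your own. Each camera call takes 0.05 s, during which the arm holds its last target.

TASK

Fit the loose belt pulley onto the drive unit's upright axle stub, hub up and all the way down on its seat. Then take the circlip pliers by the handles, squeeze them fully so that the snap ring on their tips spreads, bring it over the stub and slide it down to the groove above the pulley. Finish while still holding the pliers there, squeezed, level and still, with the spread ring around the groove and not pressed hard against pulley or stub; leave everything else on the bench where it is.

Things in the scene. Friction and masses are not known exactly. Their poses are not given: they have to be found in the camera images.
- pulley: loose aluminium belt pulley, 0.18 kg, 30 mm tall: a grooved wheel 80 mm across and 12 mm thick at the bottom, above it a round hub 42 mm across and 18 mm tall (grip it there). Through bore 29.6 mm. Lies flat on the bench, hub up, to the left or the right of the drive unit. Origin: centre of its underside; z is the bore axis.
- drive: fixed white drive unit, 130 x 130 x 36 mm, between the pulley and the pliers, with an upright steel axle stub in the middle. Origin: centre of its underside, on the bench.
- stub_seat (a point): the seat for the pulley: centre of the steel collar (48 mm across) at the foot of the stub, 40 mm above the bench. The stub, 26 mm across, rises 52 mm from here, z up.
- stub_groove (a point): middle of the ring groove on the stub's axis, 76 mm above the bench. The groove is 8 mm tall (72 to 80 mm) and 21 mm across. A seated pulley's hub ends 2 mm below the groove (70 mm above the bench).
- stub_top (a point): centre of the flat top end of the stub, 92 mm above the bench
- pliers: loose bent-tip circlip pliers, 0.18 kg, 200 mm long, an open snap ring already on their tips, lying level on a stand. Origin: on the rivet, at the handles' underside; x forward to the ring, z up. Two grey handles, each 10 mm thick, 16 mm tall, bottom at origin height, run from 22 to 112 mm behind the rivet; the jaws end 60 mm ahead of it.
- grip_point (a point): on the pliers, midway between the handles, 45 mm behind the rivet, at half the handles' height: squeeze here across the pliers' y. On the stand it is 48 mm above the bench. Here the handles measure about 61 mm over the outsides at rest, 50 mm (handles parallel) fully squeezed.
- clip_eye (a point): on the pliers: centre of the ring's bore when fully spread, 58.6 mm ahead of the rivet, 18 mm below the pliers' origin, in the ring's middle plane. The ring (round wire 5 mm thick) hangs level below the tips, reaching 88 mm ahead of the rivet; its mouth faces the rivet. Bore 24 mm at rest (does not pass the stub), about 31 mm fully spread.
- spread (a joint): opening angle of each plier arm, rad: 0 at rest, 0.125 at the stop (ring fully spread). Squeezing the handles together spreads the ring against a spring: 5 N at rest to 9 N at the stop, at the grip point; let go, it closes again. More grip force only presses on the stop (50 N is fine).
- stand: fixed aluminium stand of the pliers: base 150 x 70 x 6 mm, two posts 40 mm tall, one under the rivet (26 x 24 mm), one under the handle ends (26 mm long, 84 mm wide, 102 mm behind). Between them is room for fingers beside the handles. Origin: on the bench below the rivet; x forward as the pliers lie.
- jar: bystander: white plastic lidded jar, 56 mm across, 65 mm tall, near the robot
- dish: bystander: glass dish, 80 mm across, 15 mm tall, near the robot
- spatula: bystander: spatula 160 mm long lying near the robot
- reagent: bystander: amber bottle, 60 mm across, 125 mm tall, beyond the drive unit to the left
- bowl: bystander: white china bowl, 100 mm across, 50 mm tall, beyond the drive unit to the right
- bead_jar: bystander: open glass jar of blue beads, 72 mm across, 75 mm tall, on the right
- glove_box: bystander: cardboard box 120 x 100 x 60 mm, on the left

How it is judged:
On the way, in this order (a step that is already met when the one before it is completed fails the run):
1. the pulley sits on its seat on the stub, let go (horizontal distance between pulley and stub_seat below 0.004 m and z of pulley in the frame of stub_seat between -0.004 and 0.003 m and angle between pulley's own z axis and vertical below 0.06 rad and contact force between the fingers and pulley below 0.5 N), for 0.2 s.
2. the squeezed pliers hold the spread ring above the end of the stub (value of joint spread above 0.1 rad and horizontal distance between clip_eye and stub_top below 0.008 m and z of clip_eye in the frame of stub_top above 0.002 m and contact force between the fingers and pliers above 5 N), for 0.05 s.
At the end, for the whole second after the job is handed in: Pulley upright, let go, down on its seat within 3 mm. Fingers grip the pliers (over 8 N), arms spread over 0.1 rad, ring centre within 5 mm of the axis and 4.5 mm of the groove's middle height, pliers level within 0.12 rad, still, off the stand, pressing on stub or pulley with under 5 N (all of step 1 and value of joint spread above 0.1 rad and horizontal distance between clip_eye and stub_groove below 0.005 m and z of clip_eye in the frame of stub_groove between -0.0045 and 0.0045 m and angle between pliers's own z axis and vertical below 0.12 rad and contact force between the fingers and pliers above 8 N and contact force between pliers and drive below 5 N and contact force between pliers and pulley below 5 N and contact force between pliers and stand below 0.1 N and linear speed of pliers below 0.02 m/s); the arm keeps its last pose, push and grip.
It fails at once if a bystander is pushed more than 30 mm (distance of any of jar, dish, spatula, reagent, bowl, bead_jar, glove_box from where it was at the start of the episode above 0.03 m).
It also fails if it takes over 58 s, if anything falls off the work surface, if the arm or the gripper's body presses on something with over 40 N, if the wrist force passes 120 N, or if a joint passes its speed limit or range.

## Working session

There is one attempt and no reset: what is moved stays moved. The work goes in short steps, Python scripts to look and compute and a shell command to move; the robot and the scene stay as the last step left them, time stands still between calls to the robot, and variables do not carry over. Pictures are saved under pics/ and viewed, and the job is handed in when it is done.

```bash
ls; mkdir -p pics
python3 - <<'E'
from workcell import env
import cv2,numpy as np
s=env.get_state()
for k in s: print(k,np.round(s[k],3).tolist())
print(env.pinch_z)
for n in("side","top"):
    d=env.snapshot(n); cv2.imwrite(f"pics/{n}0.png",d["img"][:,:,::-1]); np.savez(f"{n}0.npz",**d)
    print(n,d["fx"],d["fy"],d["cx"],d["cy"],d.keys()); print(np.round(d["pose"],3))
E
```

```text
pics
clock 0.0
q [1.024, 0.131, 1.489, 0.0, 1.523, -0.085]
dq [-0.0, -0.002, -0.001, -0.001, -0.001, -0.0]
effort [0.002, -56.94, -50.055, -0.0, 0.015, -0.0]
tool_pos [0.267, 0.537, 0.23]
ee_rot [[-0.001, 0.446, 0.895], [-0.002, 0.895, -0.446], [-1.0, -0.002, -0.0]]
force [0.213, 0.01, -0.218]
moment [-0.019, -0.036, 0.005]
opening 0.085
0.0187
side 584.7383546944637 584.7383546944637 322.04418357278996 240.73446994044397 dict_keys(['img', 'depth', 'fx', 'fy', 'cx', 'cy', 'pose'])
[[ 0.998  0.049 -0.031  0.52 ]
 [-0.057  0.779 -0.625 -0.787]
 [-0.007  0.625  0.78   1.066]
 [ 0.     0.     0.     1.   ]]
top 536.9769794255442 536.9769794255442 321.8854680296949 234.69524230844175 dict_keys(['img', 'depth', 'fx', 'fy', 'cx', 'cy', 'pose'])
[[ 0.011  0.998 -0.061  0.487]
 [-1.     0.011 -0.004  0.002]
 [-0.003  0.061  0.998  1.244]
 [ 0.     0.     0.     1.   ]]
```

View pics/side0.png

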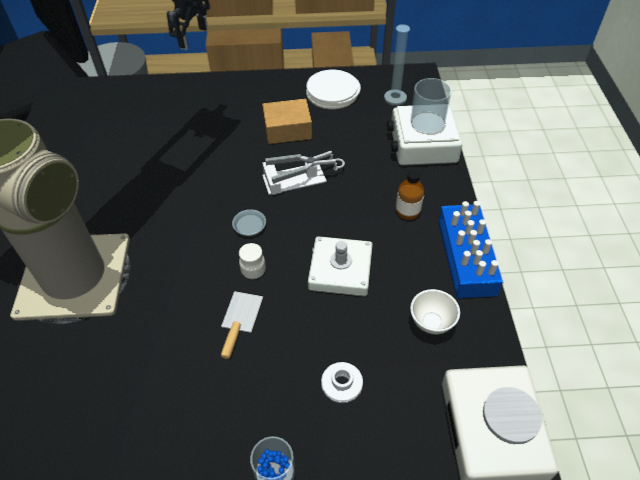

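View pics/top0.png

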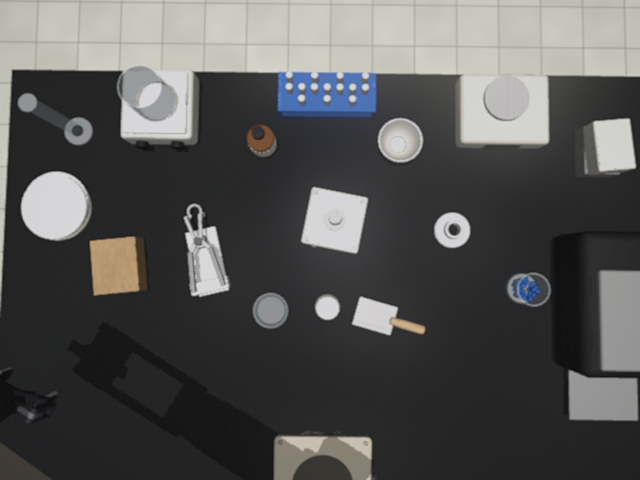

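The top picture shows the drive at about (335,220), the pulley at (452,230), and the pliers with the ring at (195,211), the rivet near (200,243) and the handles running toward (209,292). Next I'll zoom in to measure.

```bash
cat > h.py <<'E'
import numpy as np,cv2
def load(n):
    return dict(np.load(n))
def pix2w(d,u,v,z):
    P=d["pose"]; r=P[:3,:3]@np.array([(u-d["cx"])/d["fx"],-(v-d["cy"])/d["fy"],-1.0]); o=P[:3,3]
    return o+r*(z-o[2])/r[2]
def w2pix(d,p):
    P=d["pose"]; c=P[:3,:3].T@(np.array(p)-P[:3,3]); return np.array([d["cx"]+d["fx"]*c[0]/-c[2], d["cy"]-d["fy"]*c[1]/-c[2]])
def cloud(d):
    D=d["depth"];v,u=np.mgrid[:480,:640]
    c=np.stack([(u-d["cx"])/d["fx"]*D,-(v-d["cy"])/d["fy"]*D,-D],-1)
    return c@d["pose"][:3,:3].T+d["pose"][:3,3]
def crop(d,u,v,w,h,s,name):
    i=d["img"][v:v+h,u:u+w,::-1]; cv2.imwrite(name,cv2.resize(i,None,fx=s,fy=s,interpolation=cv2.INTER_CUBIC))
E
python3 - <<'E'
from h import *
t=load("top0.npz");s=load("side0.npz")
crop(t,170,190,80,120,5,"pics/pl_t.png"); crop(s,250,140,110,60,7,"pics/pl_s.png")
C=cloud(t)
for n,(u,v) in dict(stubtop=(335,218),hub=(444,230),wheel=(466,235),drive=(315,240),table=(380,260),handle=(196,270),rivet=(199,243)).items(): print(n,np.round(C[v,u],4))
C=cloud(s)
for n,(u,v) in dict(drive=(325,280),table=(380,330),stubtop=(341,244),wheel=(330,393)).items(): print('side',n,np.round(C[v,u],4))
# pulley & drive top segments
g=cv2.cvtColor(t["img"],cv2.COLOR_RGB2GRAY)
def blob(d,u,v,r,th,lo=None):
    g=cv2.cvtColor(d["img"],cv2.COLOR_RGB2GRAY); m=np.zeros_like(g); m[v-r:v+r,u-r:u+r]=(g[v-r:v+r,u-r:u+r]>th)
    c=max(cv2.findContours(m,cv2.RETR_EXTERNAL,cv2.CHAIN_APPROX_NONE)[0],key=cv2.contourArea); return c
c=blob(t,452,230,30,90); e=cv2.fitEllipse(c); print('pulley top',e, pix2w(t,*e[0],.012))
c=blob(s,342,382,32,90); e=cv2.fitEllipse(c); print('pulley side',e, pix2w(s,*e[0],.012))
c=blob(t,335,220,45,90); e=cv2.minAreaRect(c); print('drive top',e, pix2w(t,*e[0],.036), [np.round(pix2w(t,*p,.036),4) for p in cv2.boxPoints(e)])
crop(t,295,180,80,80,7,"pics/dr_t.png");crop(s,300,225,80,80,7,"pics/dr_s.png")
E
```

```text
stubtop [ 0.5937 -0.0215  0.0924]
hub [ 0.5752 -0.2706  0.0267]
wheel [ 0.5655 -0.3248  0.0103]
drive [0.5488 0.022  0.0343]
table [ 0.5059 -0.1282  0.0025]
handle [0.478  0.2949 0.0083]
rivet [0.5382 0.2789 0.0546]
side drive [ 0.5606 -0.0712  0.0377]
side table [ 0.6682 -0.1803  0.0035]
side stubtop [ 0.5982 -0.0172  0.0907]
side wheel [ 0.5553 -0.3162  0.0122]
pulley top ((451.8382568359375, 229.6544952392578), (35.33782196044922, 36.177101135253906), 105.731689453125) [ 0.57728758 -0.29186883  0.012     ]
pulley side ((341.6263427734375, 381.69659423828125), (40.04115295410156, 41.519569396972656), 104.01390075683594) [ 0.57929418 -0.29431548  0.012     ]
drive top ((334.0769348144531, 220.11538696289062), (58.63872146606445, 59.423187255859375), 11.309932708740234) [ 0.5941196  -0.02058201  0.036     ] [array([0.5404, 0.0567, 0.036 ]), array([0.6729, 0.0322, 0.036 ]), array([ 0.6481, -0.0983,  0.036 ]), array([ 0.516 , -0.0729,  0.036 ])]
```

Run:
```python
import cv2,numpy as np
a=cv2.imread("pics/pl_t.png");b=cv2.imread("pics/pl_s.png");cv2.imwrite("pics/pl_b.png",b);
c=cv2.imread("pics/dr_t.png");d=cv2.imread("pics/dr_s.png");cv2.imwrite("pics/dr.png",cv2.resize(np.hstack([c,d]),(800,400)))
```

```text
(no output)
```

View pics/pl_t.png

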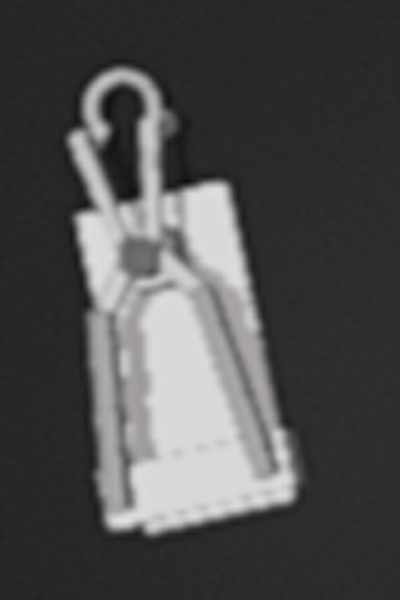

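View pics/pl_s.png

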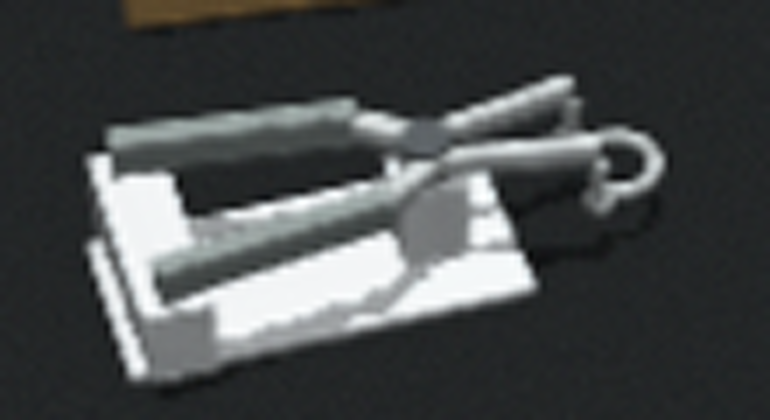

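View pics/dr.png

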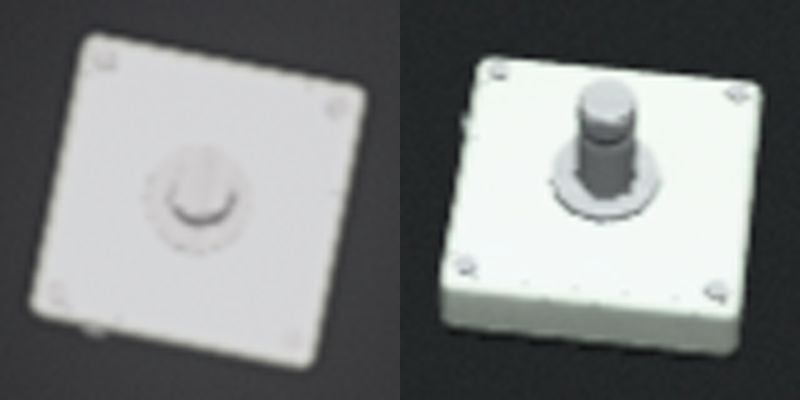

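The zooms show the stub top at side pixel (341,245) and the pliers' ring at about (195,210) in the top view. Both handles are clear in both views. Next I'll fit the drive and pliers in both cameras.

Run:
```python
from h import *
t=load("top0.npz");s=load("side0.npz")
# drive side: stub top ellipse ~ (341.4,245.4); collar center (341.4,261.4)
print('side stubtop',pix2w(s,341.4,245.5,.092),'collar',pix2w(s,341.2,261.5,.040))
print('top stubtop', pix2w(t,335.3,217.7,.092))
# top collar: crop (198,198)/5
print('top collar',pix2w(t,295+197/5,180+198/5,.040))
# drive top face corners in side from crop /5
cs=[(480,58),(762,84),(740,305),(445,293)]
m=np.mean([pix2w(s,300+(x-400)/5,225+y/5,.036) for x,y in cs],0); print('side drive face',m)
# pliers: top view crop /5 (+170,190)
T=lambda x,y,z:pix2w(t,170+x/5,190+y/5,z)
S=lambda x,y,z:pix2w(s,250+x/7,140+y/7,z)
print('rivet top',T(140,257,.060),'side',S(425,137,.060))
print('ring top', T(123,108,.022),'side',S(625,163,.022))
# handle tops z=.056, rear ends + front ends
for n,p in dict(Lrear=T(120,505,.056),Lfront=T(98,312,.056),Rrear=T(265,472,.056),Rfront=T(203,290,.056)).items(): print('top',n,p)
for n,p in dict(Lrear=S(110,132,.056),Lfront=S(352,102,.056),Rrear=S(158,262,.056),Rfront=S(395,190,.056)).items(): print('side',n,p)
C=cloud(t)
m=(C[...,2]>.045)&(C[...,2]<.075)&(C[...,0]>.40)&(C[...,0]<.64)&(C[...,1]>.18)&(C[...,1]<.36)
p=C[m]; print(len(p)); 
vis=np.zeros((480,640,3),np.uint8); vis[m]=t["img"][m]; d2=dict(t);d2["img"]=vis; crop(d2,170,190,80,120,5,"pics/m.png")
```

```text
side stubtop [ 0.59859841 -0.02232651  0.092     ] collar [ 0.59886929 -0.02591792  0.04      ]
top stubtop [ 0.59438669 -0.02210385  0.092     ]
top collar [ 0.59493561 -0.02122146  0.04      ]
side drive face [ 0.59954671 -0.02243529  0.036     ]
rivet top [0.54143942 0.27991566 0.06      ] side [0.54634649 0.27823913 0.06      ]
ring top [0.61133635 0.29835782 0.022     ] side [0.61971002 0.30002913 0.022     ]
top Lrear [0.43212237 0.28687061 0.056     ]
top Lfront [0.51704365 0.29883383 0.056     ]
top Rrear [0.44734765 0.22326284 0.056     ]
top Rfront [0.52731275 0.2525612  0.056     ]
side Lrear [0.434436  0.2922909 0.056    ]
side Lfront [0.52112514 0.30225026 0.056     ]
side Rrear [0.45124256 0.22603176 0.056     ]
side Rfront [0.53469737 0.25628936 0.056     ]
762
```

```bash
python3 -m handwheel '[[[311,-830,0],[0,0,-90]],[[311,-830,0],[0,0,-90]],[[311,-830,0],[0,0,-90]],[[311,-830,0],[0,0,-90]],[[311,-830,0],[0,0,-90]],[[311,-830,0],[0,0,-90]],[[311,-830,0],[0,0,-90]],[[311,-830,0],[0,0,-90]],[[311,-830,0],[0,0,-90]],[[311,-830,0],[0,0,-90]],[[311,-830,0],[0,0,-90]],[[311,-830,0],[0,0,-90]]]' -0.25 20
```

```text
clock: 1.6
tool_pos: [0.5307, -0.1672, 0.2309]
ee_rot: [[-0.0, 0.895, -0.446], [0.0, -0.446, -0.895], [-1.0, -0.0, -0.0]]
force: [1.3, 1.2, 0.6]
opening: 0.053
```

```bash
python3 -m handwheel '[[[47,-126,0],[0,0,0]],[[47,-126,0],[0,0,0]],[[47,-126,-60],[0,0,0]],[[47,-126,-120],[0,0,0]],[[47,-126,-180],[0,0,0]],[[47,-126,-185],[0,0,0]],[[47,-126,-185],[0,0,0]]]'
python3 - <<'E'
from h import *
from workcell import env
for n in ("top","side"):
    d=env.snapshot(n); np.savez(n+"1.npz",**d)
t=load("top1.npz");s=load("side1.npz")
crop(s,290,320,100,100,6,"pics/a.png");crop(t,400,190,100,80,6,"pics/b.png")
a=cv2.imread("pics/a.png");b=cv2.imread("pics/b.png");
cv2.imwrite("pics/ab1.png",cv2.resize(np.hstack([a[:480],b]),(800,320)))
E
```

```text
clock: 2.48
tool_pos: [0.5781, -0.2914, 0.0477]
ee_rot: [[0.001, 0.895, -0.445], [-0.0, -0.445, -0.895], [-1.0, 0.001, 0.0]]
force: [0.2, -0.2, 1.1]
opening: 0.0534
```

View pics/ab1.png

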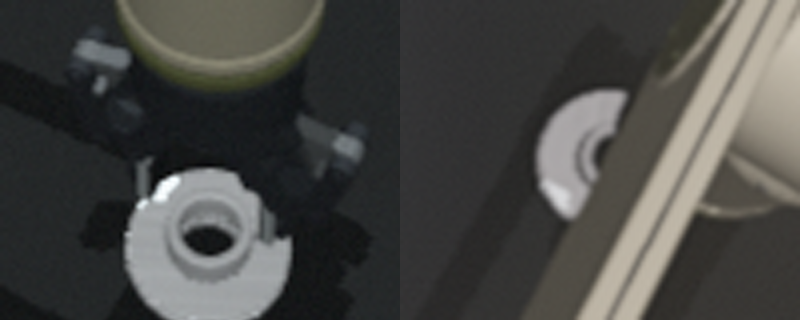

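The fingers straddle the hub in the side view, with the tips at about (148,175) and (265,215). Next I'll lower them.

```bash
python3 -m handwheel '[[[0,0,-20],[0,0,0]],[[0,0,-27],[0,0,0]],[[0,0,-29],[0,0,0]],[[0,0,-31],[0,0,0]],[[0,0,-31],[0,0,0]]]'
python3 - <<'E'
from h import *
from workcell import env
d=env.snapshot("side"); np.savez("side2.npz",**d)
crop(d,290,320,100,100,6,"pics/a2.png")
print(env.get_state()["force"])
E
```

```text
clock: 3.2
tool_pos: [0.5775, -0.2912, 0.0154]
ee_rot: [[0.0, 0.895, -0.446], [-0.0, -0.446, -0.895], [-1.0, 0.0, 0.0]]
force: [-0.4, 0.0, 0.6]
opening: 0.0537
[-0.40226355 -0.35434903  1.25766046]
```

View pics/a2.png

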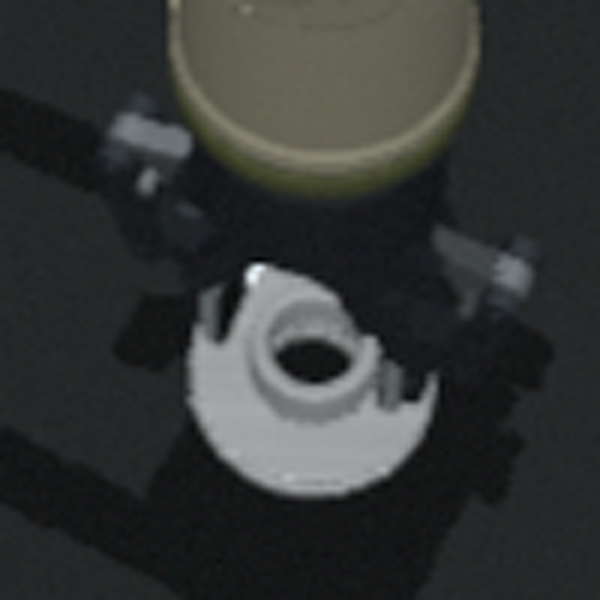

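```bash
python3 -m handwheel '[[[0,0,-2],[0,0,0]],[[0,0,-3],[0,0,0]],[[0,0,-4],[0,0,0]],[[0,0,-4],[0,0,0]]]'
python3 -m handwheel '[[[0,0,0],[0,0,0]],[[0,0,0],[0,0,0]],[[0,0,0],[0,0,0]],[[0,0,0],[0,0,0]]]' 0.1 20
python3 - <<'E'
from h import *
from workcell import env
d=env.snapshot("side"); np.savez("side3.npz",**d)
crop(d,290,320,100,100,6,"pics/a3.png")
print(env.get_state()["force"])
E
```

```text
clock: 3.75
tool_pos: [0.5774, -0.2911, 0.0111]
ee_rot: [[-0.0, 0.895, -0.446], [0.0, -0.446, -0.895], [-1.0, -0.0, -0.0]]
force: [0.1, -0.1, 1.0]
opening: 0.0532
clock: 4.25
tool_pos: [0.5777, -0.2912, 0.0115]
ee_rot: [[0.0, 0.895, -0.446], [-0.0, -0.446, -0.895], [-1.0, 0.0, 0.0]]
force: [0.2, -0.0, 1.8]
opening: 0.0408
[0.38340003 0.06929107 1.62296326]
```

View pics/a3.png

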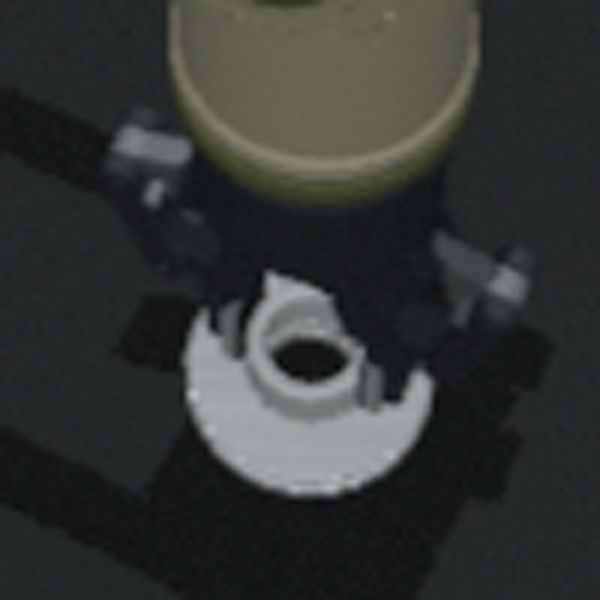

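```bash
python3 -m handwheel '[[[0,0,0],[0,0,0]],[[0,0,2],[0,0,0]],[[0,0,2],[0,0,90]],[[0,0,2],[0,0,90]],[[0,0,2],[0,0,90]],[[0,0,2],[0,0,90]],[[0,0,2],[0,0,90]],[[0,0,2],[0,0,90]],[[0,0,2],[0,0,90]],[[0,0,2],[0,0,90]],[[0,0,2],[0,0,90]],[[0,0,0],[0,0,90]]]' -0.25 20
python3 -m handwheel '[[[0,0,0],[0,0,0]],[[0,0,0],[0,0,0]],[[0,0,0],[0,0,0]],[[0,0,0],[0,0,0]]]' 0.1 40
python3 - <<'E'
from h import *
from workcell import env
d=env.snapshot("side"); np.savez("side4.npz",**d)
d2=env.snapshot("top"); np.savez("top4.npz",**d2)
crop(d,290,320,100,100,6,"pics/a4.png")
print(env.get_state()["force"])
E
```

```text
clock: 5.8
tool_pos: [0.5776, -0.2912, 0.0114]
ee_rot: [[0.0, 0.446, 0.895], [-0.0, 0.895, -0.446], [-1.0, -0.0, 0.0]]
force: [0.1, -0.2, 0.3]
opening: 0.0534
clock: 6.3
tool_pos: [0.5775, -0.2911, 0.0113]
ee_rot: [[-0.0, 0.446, 0.895], [0.0, 0.895, -0.446], [-1.0, 0.0, -0.0]]
force: [0.4, 0.3, 0.7]
opening: 0.0406
[-0.41840232  0.12823017  1.93441918]
```

View pics/a4.png

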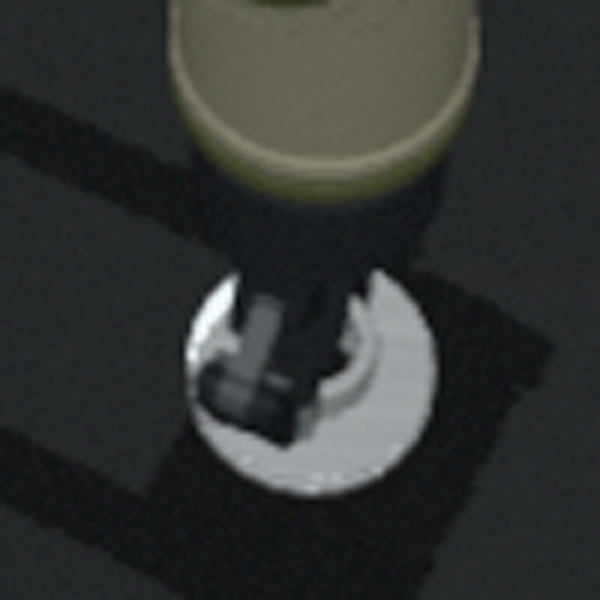

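```bash
cat >> h.py <<'E'
from scipy.optimize import minimize
def contour(d,u,v,r,th):
    g=cv2.cvtColor(d["img"],cv2.COLOR_RGB2GRAY)[v-r:v+r,u-r:u+r]; k=8
    g=cv2.resize(g,None,fx=k,fy=k,interpolation=cv2.INTER_LINEAR)
    m=(g>th).astype(np.uint8)
    c=max(cv2.findContours(m,cv2.RETR_EXTERNAL,cv2.CHAIN_APPROX_NONE)[0],key=cv2.contourArea)[:,0].astype(float)
    return (c+.5)/k-.5+[u-r,v-r]
def hull(d,circs):
    a=np.linspace(0,2*np.pi,120); P=[w2pix(d,[x+r*np.cos(q),y+r*np.sin(q),z]) for x,y,z,r in circs for q in a]
    return cv2.convexHull(np.array(P,np.float32))
def fitc(d,c,f,x0):
    def cost(p):
        h=hull(d,f(p)); e=np.array([cv2.pointPolygonTest(h,(float(a),float(b)),True) for a,b in c[::6]])
        return np.mean(np.sqrt(e**2+.09))
    r=minimize(cost,x0,method="Nelder-Mead",options=dict(xatol=2e-5,fatol=1e-4,initial_simplex=[x0,[x0[0]+.004,x0[1]],[x0[0],x0[1]+.004]])); return r.x,r.fun
E
python3 - <<'E'
from h import *
wheel=lambda p:[(p[0],p[1],0.001,.04),(p[0],p[1],.012,.04)]
for n in("top0","side0","side4"):
    d=load(n+".npz")
    u,v=(452,230) if n[0]=="t" else (342,382)
    for th in (80,110):
        c=contour(d,u,v,32,th)
        if n=="side4": c=c[(c[:,1]>385)|((c[:,0]>353)&(c[:,1]>373))]
        print(n,th,*fitc(d,c,wheel,[.578,-.292]))
E
```

```text
top0 80 [ 0.57752147 -0.29297451] 0.8501476705374161
top0 110 [ 0.57758773 -0.29293115] 0.4682080178120821
side0 80 [ 0.57967903 -0.29116576] 0.4422939888885026
side0 110 [ 0.57969655 -0.29091884] 0.35487599411254206
side4 80 [ 0.57955041 -0.28993603] 2.5792031103799085
side4 110 [ 0.5792559  -0.28872843] 2.466804979515455
```

Run:
```python
from h import *
wheel=lambda p:[(p[0],p[1],0.001,.04),(p[0],p[1],.012,.04)]
d=load("side4.npz"); c=contour(d,342,382,32,100)
h=hull(d,wheel([.5795,-.291])); e=np.array([abs(cv2.pointPolygonTest(h,(float(a),float(b)),True)) for a,b in c])
cc=c[(e<1.5)]; print(len(c),len(cc)); print('side4',fitc(d,cc,wheel,[.578,-.292]))
d=load("side0.npz"); c=contour(d,342,382,32,100); 
from scipy.spatial import cKDTree
k=cKDTree(cc).query(c)[0]<1.5
print('side0 same arc',fitc(d,c[k],wheel,[.578,-.292]))
# drive: silhouette of box as hull of projected corners, param x,y,yaw
def box(d,p,z0,z1,R=.002):
    a=p[2]; P=[]
    for sx in(-1,1):
        for sy in(-1,1):
            for z in(z0,z1):
                lx,ly=sx*.065,sy*.065
                P.append(w2pix(d,[p[0]+lx*np.cos(a)-ly*np.sin(a),p[1]+lx*np.sin(a)+ly*np.cos(a),z]))
    return cv2.convexHull(np.array(P,np.float32))
for n,u,v,r in(("top0",335,220,45),("side0",341,265,45)):
    d=load(n+".npz")
    for th in (70,90):
        c=contour(d,u,v,r,th)
        f=lambda p:np.mean([np.sqrt(cv2.pointPolygonTest(box(d,p,.001,.036),(float(a),float(b)),True)**2+.09) for a,b in c[::8]])
        best=minimize(f,[.595,-.021,-.18],method="Nelder-Mead",options=dict(initial_simplex=[[.595,-.021,-.18],[.6,-.021,-.18],[.595,-.016,-.18],[.595,-.021,-.1]]))
        print(n,th,best.x,best.fun)
```

```text
953 569
side4 (array([ 0.57888138, -0.2899812 ]), np.float64(0.3931865360556512))
side0 same arc (array([ 0.57992935, -0.29102159]), np.float64(0.3449189536474349))
top0 70 [ 0.59564258 -0.02120843 -0.18909577] 0.9491246653574767
top0 90 [ 0.59570119 -0.02098266 -0.18678634] 0.5633908684356831
side0 70 [ 0.59851416 -0.01818498 -0.19136474] 0.6093320326755794
side0 90 [ 0.59857342 -0.01735348 -0.18786591] 0.7099844518363537
```

Run:
```python
from h import *
o=[]
for n,u,v in(("side0",319,232),("top0",313,198)):
    d=load(n+".npz"); i=d["img"][v:v+40,u:u+40,::-1].astype(float)
    lo=60 if n[0]=="s" else 150
    i=np.clip((i-lo)/(255-lo)*255,0,255).astype(np.uint8)
    i=cv2.resize(i,(400,400),interpolation=cv2.INTER_CUBIC)
    p=[.5985,-.0200] if n[0]=="s" else [.5957,-.0211]
    for z,r,c in((.092,.013,(0,0,255)),(.04,.024,(0,255,0)),(.08,.013,(255,0,0))):
        for q in np.linspace(0,2*np.pi,60):
            w=(w2pix(d,[p[0]+r*np.cos(q),p[1]+r*np.sin(q),z])-[u,v]+.5)*10
            cv2.circle(i,tuple(int(x) for x in w),1,c,-1)
    o.append(i)
cv2.imwrite("pics/st.png",np.hstack(o))
```

```text
(no output)
```

View pics/st.png

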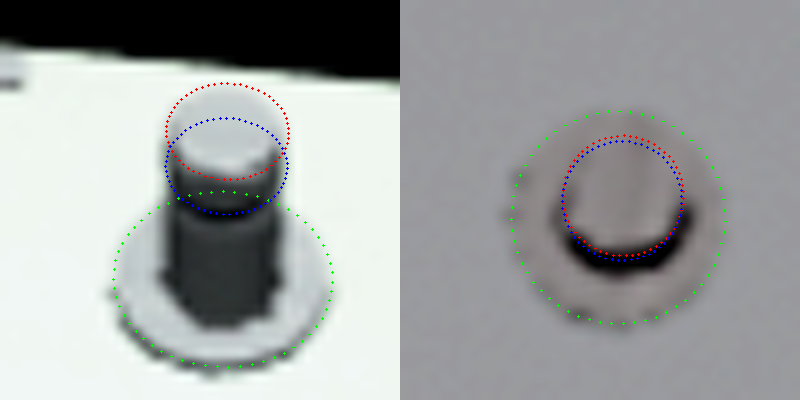

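```bash
python3 -m handwheel '[[[0,0,20],[0,0,0]],[[0,0,60],[0,0,0]],[[0,0,105],[0,0,0]],[[4,55,110],[0,0,0]],[[8,115,110],[0,0,0]],[[12,175,110],[0,0,0]],[[16,235,110],[0,0,0]],[[19,265,110],[0,0,0]],[[19,271,110],[0,0,0]],[[19,271,110],[0,0,0]],[[19,271,110],[0,0,0]]]'
python3 - <<'E'
from h import *
from workcell import env
d=env.snapshot("side"); np.savez("side5.npz",**d)
d2=env.snapshot("top"); np.savez("top5.npz",**d2)
crop(d,290,190,100,100,6,"pics/a5.png")
s=env.get_state();print(s["force"],s["tool_pos"])
E
```

```text
clock: 7.78
tool_pos: [0.5965, -0.0215, 0.1216]
ee_rot: [[0.0, 0.447, 0.895], [-0.0, 0.895, -0.447], [-1.0, -0.0, 0.0]]
force: [0.5, 0.8, -2.5]
opening: 0.0412
[-0.31876729 -0.47071662 -3.11587957] [ 0.59643395 -0.0214347   0.12136112]
```

View pics/a5.png

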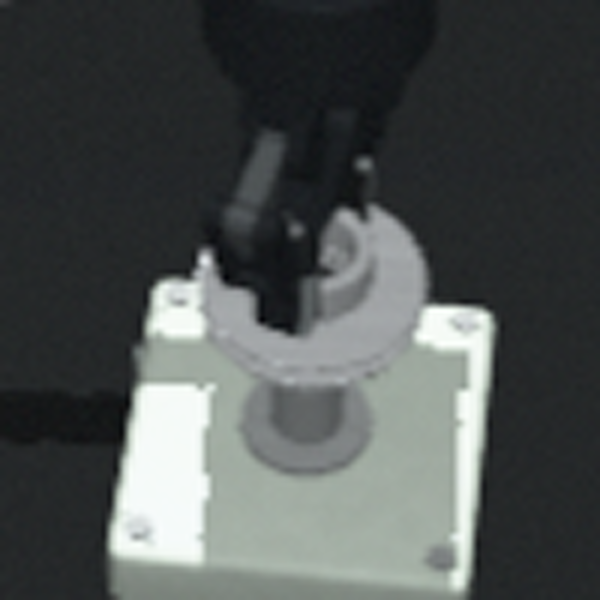

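Run:
```python
from h import *
from workcell import env
s=env.get_state();print(s["tool_pos"])
d=load("side5.npz"); z0=.1215-.0113
wheel=lambda p:[(p[0],p[1],z0+.001,.04),(p[0],p[1],z0+.012,.04)]
i=cv2.resize(d["img"][200:270,300:380,::-1],None,fx=10,fy=10,interpolation=cv2.INTER_CUBIC)
for p,c in(((.5964+.0013,-.0214+.0012),(0,0,255)),):
  for z,r in((z0,.04),(z0+.012,.04),(.04,.024),(.09,.013),(.05,.013)):
    q=(p[0],p[1]) if z>.095 else (.5966+.0013,-.0202+.0012)
    for a in np.linspace(0,2*np.pi,100):
        w=(w2pix(d,[q[0]+r*np.cos(a),q[1]+r*np.sin(a),z])-[300,200]+.5)*10
        cv2.circle(i,tuple(int(x) for x in w),1,c,-1)
cv2.imwrite("pics/b5.png",i[:600])
```

```text
[ 0.59643395 -0.0214347   0.12136112]
```

View pics/b5.png

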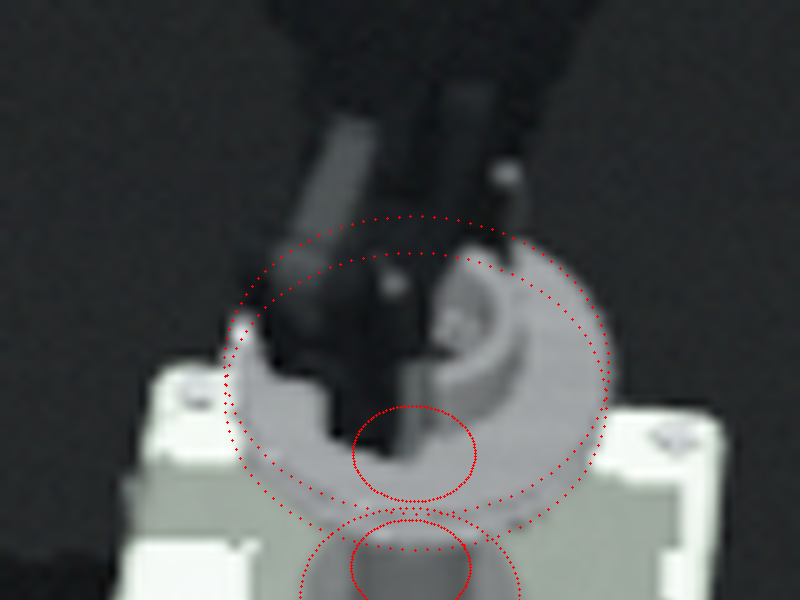

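```bash
python3 -m handwheel '[[[-0.5,0.6,-10],[0,0,0]],[[-0.5,0.6,-15],[0,0,0]],[[-0.5,0.6,-18],[0,0,0]],[[-0.5,0.6,-21],[0,0,0]],[[-0.5,0.6,-23],[0,0,0]],[[-0.5,0.6,-23],[0,0,0]]]'
```

```text
clock: 8.62
tool_pos: [0.5959, -0.0195, 0.0982]
ee_rot: [[-0.0, 0.446, 0.895], [0.0, 0.895, -0.446], [-1.0, -0.0, -0.0]]
force: [-0.1, 0.2, -2.6]
opening: 0.0409
```

```bash
python3 -m handwheel '[[[0,0,-6],[0,0,0]],[[0,0,-12],[0,0,0]],[[0,0,-17],[0,0,0]],[[0,0,-22],[0,0,0]],[[0,0,-26],[0,0,0]],[[0,0,-26],[0,0,0]]]'
```

```text
clock: 9.38
tool_pos: [0.5956, -0.0195, 0.0718]
ee_rot: [[-0.001, 0.446, 0.895], [0.0, 0.895, -0.446], [-1.0, -0.0, -0.001]]
force: [-0.2, -0.3, -2.6]
opening: 0.0406
```

```bash
python3 -m handwheel '[[[0,0,-6],[0,0,0]],[[0,0,-12],[0,0,0]],[[0,0,-16],[0,0,0]],[[0,0,-19],[0,0,0]],[[0,0,-19.5],[0,0,0]],[[0,0,-19.5],[0,0,0]]]'
```

```text
clock: 10.12
tool_pos: [0.5961, -0.0196, 0.0529]
ee_rot: [[0.0, 0.446, 0.895], [-0.0, 0.895, -0.446], [-1.0, 0.0, 0.0]]
force: [0.1, 0.8, -2.5]
opening: 0.041
```

```bash
python3 -m handwheel '[[[0,0,-1],[0,0,0]],[[0,0,-1.5],[0,0,0]],[[0,0,-2],[0,0,0]],[[0,0,-2],[0,0,0]]]'
```

```text
clock: 10.62
tool_pos: [0.5962, -0.0196, 0.0513]
ee_rot: [[0.0, 0.446, 0.895], [-0.0, 0.895, -0.446], [-1.0, 0.0, 0.0]]
force: [-2.1, -0.5, 3.6]
opening: 0.0409
```

The force went from -2.5 to +3.6 N at exactly the expected height, so the pulley is on its seat. I'll release and retreat.

```bash
python3 -m handwheel '[[[0,0,0],[0,0,0]],[[0,0,0],[0,0,0]],[[0,0,0],[0,0,0]],[[0,0,10],[0,0,0]],[[0,0,60],[0,0,0]],[[0,0,100],[0,0,0]],[[-20,60,110],[0,0,10]],[[-50,120,110],[0,0,20]],[[-80,180,110],[0,0,30]],[[-80,180,110],[0,0,30]]]' -1 60
python3 - <<'E'
from h import *
from workcell import env
d=env.snapshot("side"); np.savez("side6.npz",**d)
d2=env.snapshot("top"); np.savez("top6.npz",**d2)
crop(d,295,210,90,90,6,"pics/a.png");crop(d2,290,175,90,90,6,"pics/b.png")
cv2.imwrite("pics/ab6.png",cv2.resize(np.hstack([cv2.imread("pics/a.png"),cv2.imread("pics/b.png")]),(800,400)))
E
```

```text
clock: 11.88
tool_pos: [0.5145, 0.1636, 0.1617]
ee_rot: [[0.001, -0.067, 0.998], [0.001, 0.998, 0.067], [-1.0, 0.001, 0.001]]
force: [-0.4, -0.4, 0.4]
opening: 0.0855
```

View pics/ab6.png

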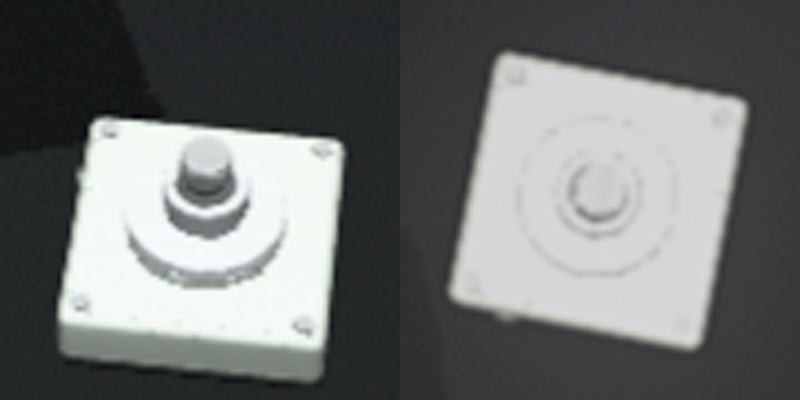

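Both views show the pulley centred and flat on its seat, with its hub around the stub. Next I'll fit the pliers' pose.

Run:
```python
from h import *
from scipy.optimize import differential_evolution
off=dict(top0=(-.001,-.0008),side0=(.0013,.0012))
def outl(p):
    L=[]
    for s in(1,-1):
        c=[]
        for x,y in((-.022,.015),(-.112,.015),(-.112,.025),(-.022,.025)):
            y*=s; a=-.125*s  # rear swings outward
            X=x*np.cos(a)-y*np.sin(a);Y=x*np.sin(a)+y*np.cos(a)
            c.append((X,Y))
        L.append(np.array(c))
    R=np.array([[np.cos(p[2]),-np.sin(p[2])],[np.sin(p[2]),np.cos(p[2])]])
    return [l@R.T+p[:2] for l in L]
def pts(p,d,o,z=.056,n=25):
    P=[]
    for l in outl(p):
        for i in range(4):
            for t in np.linspace(0,1,n): q=l[i]*(1-t)+l[(i+1)%4]*t; P.append(w2pix(d,[q[0]+o[0],q[1]+o[1],z]))
    return np.array(P,np.float32)
D={n:load(n+".npz") for n in off}
G={}
for n,d in D.items():
    g=cv2.GaussianBlur(cv2.cvtColor(d["img"],cv2.COLOR_RGB2GRAY).astype(np.float32),(0,0),.7)
    G[n]=np.minimum(np.hypot(cv2.Sobel(g,5,1,0),cv2.Sobel(g,5,0,1)),150)
def cost(p,names):
    c=0
    for n in names:
        q=pts(p,D[n],off[n]); c-=cv2.remap(G[n],q[:,0],q[:,1],cv2.INTER_LINEAR).mean()
    return c
for names in(["top0"],["side0"],["top0","side0"]):
    r=differential_evolution(cost,[(.53,.56),(.265,.295),(.15,.35)],args=(names,),seed=1,maxiter=60,tol=1e-6)
    x=r.x; g=x[:2]-.045*np.array([np.cos(x[2]),np.sin(x[2])]); print(names,x,np.degrees(x[2]),r.fun,'grip',g)
o=[]
for n,(u,v,w,h,s) in dict(top0=(180,225,60,75,7),side0=(255,140,90,60,5)).items():
    d=D[n]; i=cv2.resize(d["img"][v:v+h,u:u+w,::-1],None,fx=s,fy=s,interpolation=cv2.INTER_CUBIC)
    for q in pts(x,d,off[n]): cv2.circle(i,tuple(int(a) for a in (q-[u,v]+.5)*s),1,(0,0,255),-1)
    o.append(cv2.copyMakeBorder(i,0,525-h*s,0,0,cv2.BORDER_CONSTANT))
cv2.imwrite("pics/fit.png",np.hstack(o)[:,:800])
```

```text
['top0'] [0.54422614 0.2849575  0.24334657] 13.94273139613503 -128.15545654296875 grip [0.50055197 0.27411466]
['side0'] [0.54500521 0.28221193 0.23448931] 13.435247766474387 -144.01853942871094 grip [0.50123672 0.27175635]
['top0', 'side0'] [0.54426027 0.28487154 0.2479847 ] 14.208476573717506 -269.9862060546875 grip [0.50063686 0.27382625]
```

View pics/fit.png

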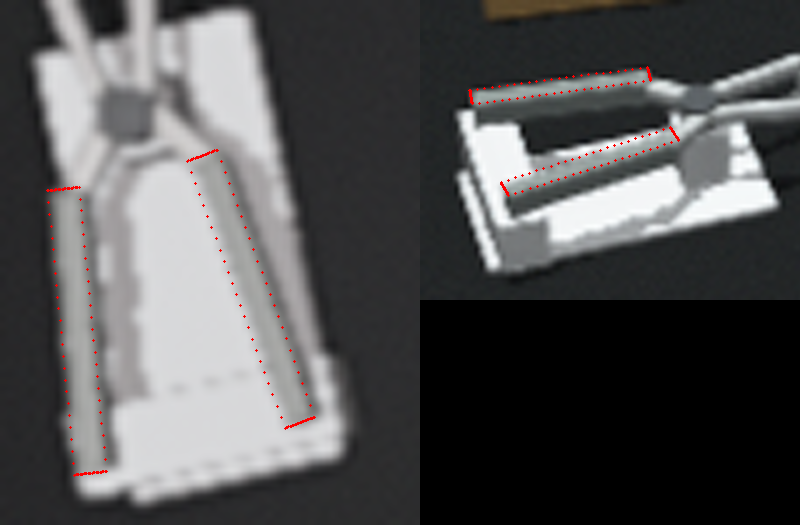

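```bash
python3 -m handwheel '[[[-7,55,0],[0,0,10.4]],[[-14,110,0],[0,0,10.4]],[[-14,110,0],[0,0,10.4]],[[-14,110,-45],[0,0,10.4]],[[-14,110,-75],[0,0,10.4]],[[-14,110,-85],[0,0,10.4]],[[-14,110,-85],[0,0,10.4]]]' -0.68 50
python3 - <<'E'
from h import *
from workcell import env
d=env.snapshot("side"); np.savez("side7.npz",**d)
d2=env.snapshot("top"); np.savez("top7.npz",**d2)
crop(d,250,110,110,90,7,"pics/a7.png")
crop(d2,160,180,100,100,6,"pics/b7.png")
E
```

```text
clock: 12.85
tool_pos: [0.5025, 0.2692, 0.0757]
ee_rot: [[-0.001, -0.239, 0.971], [-0.001, 0.971, 0.239], [-1.0, -0.0, -0.001]]
force: [-0.6, -0.3, 0.4]
opening: 0.072
```

View pics/a7.png

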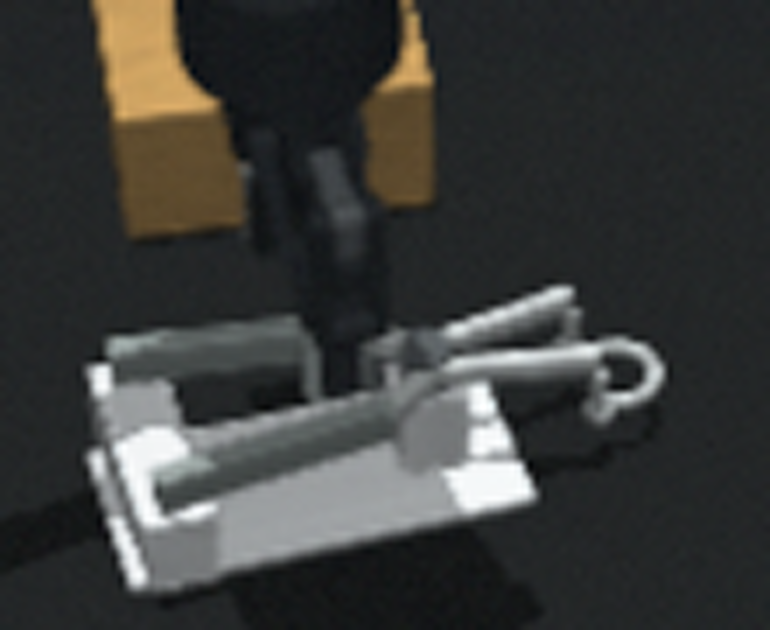

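View pics/b7.png

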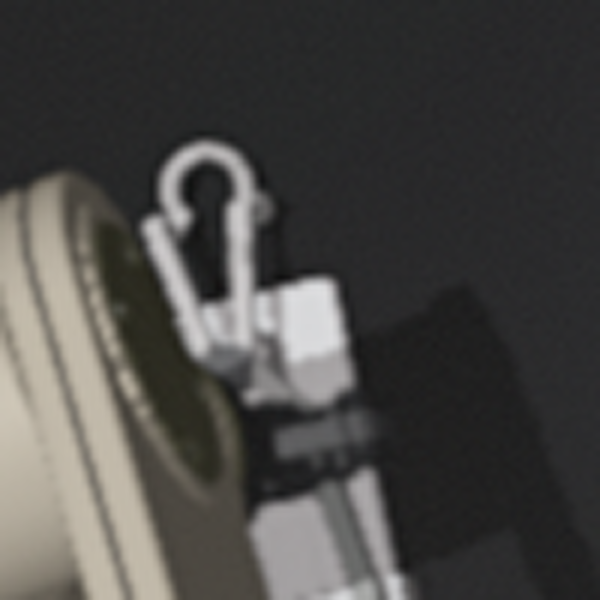

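```bash
python3 -m handwheel '[[[-1,3,0],[0,0,0]],[[-1,3,0],[0,0,0]],[[-1,3,0],[0,0,0]]]'
```

```text
clock: 13.32
tool_pos: [0.5012, 0.2737, 0.0763]
ee_rot: [[0.001, -0.241, 0.97], [0.0, 0.97, 0.241], [-1.0, 0.0, 0.001]]
force: [0.4, -0.2, 0.2]
opening: 0.0719
```

```bash
python3 -m handwheel '[[[-0.5,0,-12],[0,0,0]],[[-0.5,0,-24],[0,0,0]],[[-0.5,0,-36],[0,0,0]],[[-0.5,0,-46],[0,0,0]],[[-0.5,0,-50],[0,0,0]],[[-0.5,0,-50],[0,0,0]]]'
python3 - <<'E'
from h import *
from workcell import env
d=env.snapshot("side")
crop(d,250,110,110,90,7,"pics/a8.png")
s=env.get_state();print(s["force"],s["tool_pos"])
E
```

```text
clock: 14.08
tool_pos: [0.5003, 0.2734, 0.0254]
ee_rot: [[-0.001, -0.241, 0.971], [-0.0, 0.971, 0.241], [-1.0, -0.0, -0.001]]
force: [-0.0, 0.3, 0.1]
opening: 0.0717
[1.5270046  0.75062577 1.25719346] [0.50060009 0.27350477 0.0259028 ]
```

View pics/a8.png

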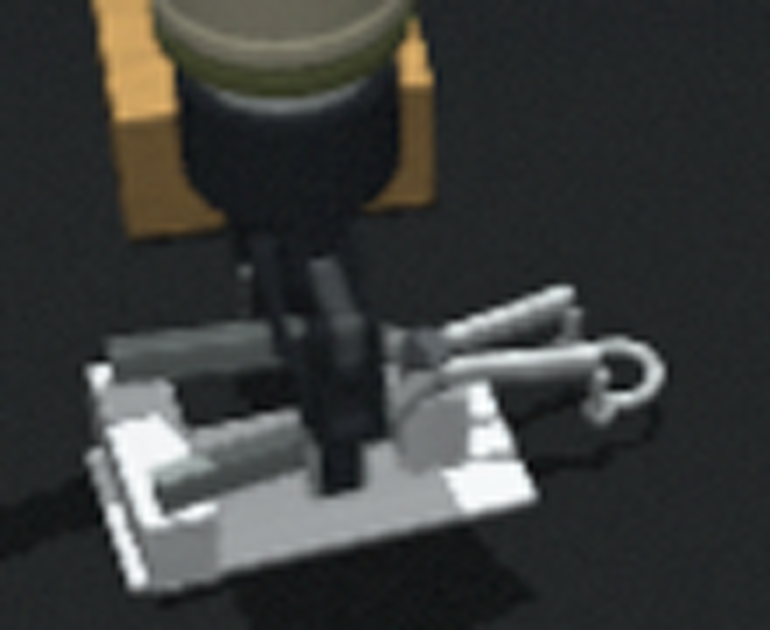

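The near finger is outside the near handle at about (340,450), and there was no contact force. Closing now.

```bash
python3 -m handwheel '[[[0,0,0],[0,0,0]],[[0,0,0],[0,0,0]],[[0,0,0],[0,0,0]],[[0,0,0],[0,0,0]],[[0,0,0],[0,0,0]]]' 0.4 50
python3 - <<'E'
from h import *
from workcell import env
d=env.snapshot("side");t=env.snapshot("top")
crop(d,250,110,110,90,7,"pics/a9.png");crop(t,160,180,100,80,7,"pics/b9.png")
s=env.get_state();print(s["force"],s["moment"],s["tool_pos"],s["opening"])
E
```

```text
clock: 14.75
tool_pos: [0.5017, 0.2739, 0.028]
ee_rot: [[0.002, -0.241, 0.971], [0.001, 0.971, 0.241], [-1.0, 0.0, 0.003]]
force: [-4.4, -2.5, 10.3]
opening: 0.0479
[-3.09158303 -1.23901115 10.06075859] [-0.30198934  0.46779302 -0.00839159] [0.50166644 0.27395068 0.02796457] 0.047918378519388814
```

View pics/a9.png

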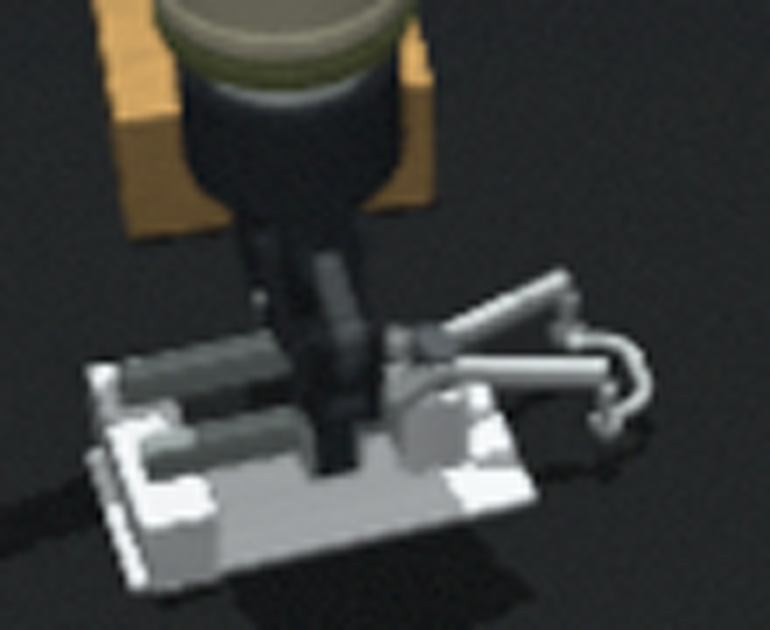

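View pics/b9.png

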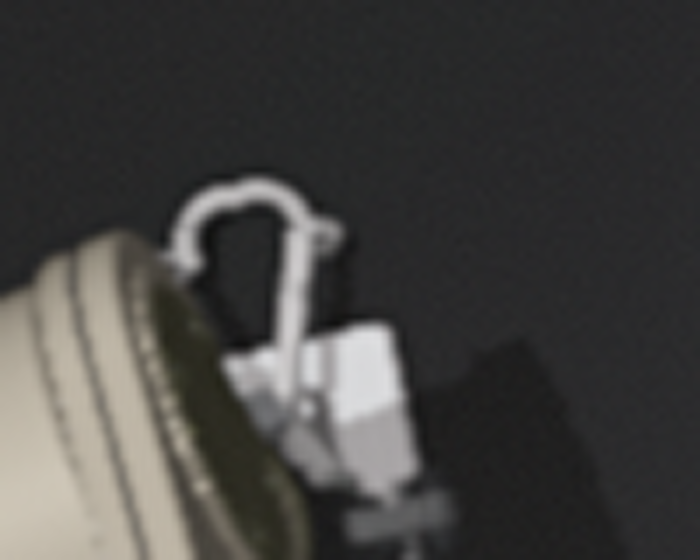

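```bash
python3 -m handwheel '[[[0,0,5],[0,0,0]],[[0,0,20],[0,0,0]],[[0,0,50],[0,0,0]],[[0,0,80],[0,0,0]],[[0,0,98],[0,0,0]],[[0,0,100],[0,0,0]],[[0,0,100],[0,0,0]]]'
python3 - <<'E'
from h import *
from workcell import env
d=env.snapshot("side");t=env.snapshot("top")
np.savez("side10.npz",**d);np.savez("top10.npz",**t)
crop(d,250,60,130,110,6,"pics/a10.png");crop(t,130,150,130,100,6,"pics/b10.png")
s=env.get_state();print(s["force"],s["moment"],s["tool_pos"],s["opening"])
E
```

```text
clock: 15.72
tool_pos: [0.4999, 0.2732, 0.1249]
ee_rot: [[-0.001, -0.241, 0.971], [-0.001, 0.971, 0.241], [-1.0, -0.0, -0.001]]
force: [-0.4, 0.0, -3.1]
opening: 0.0476
[ 0.22541438 -0.09239051 -2.4567666 ] [0.03709735 0.06391929 0.05053766] [0.49953747 0.27303667 0.12417645] 0.04781192980912545
```

View pics/a10.png

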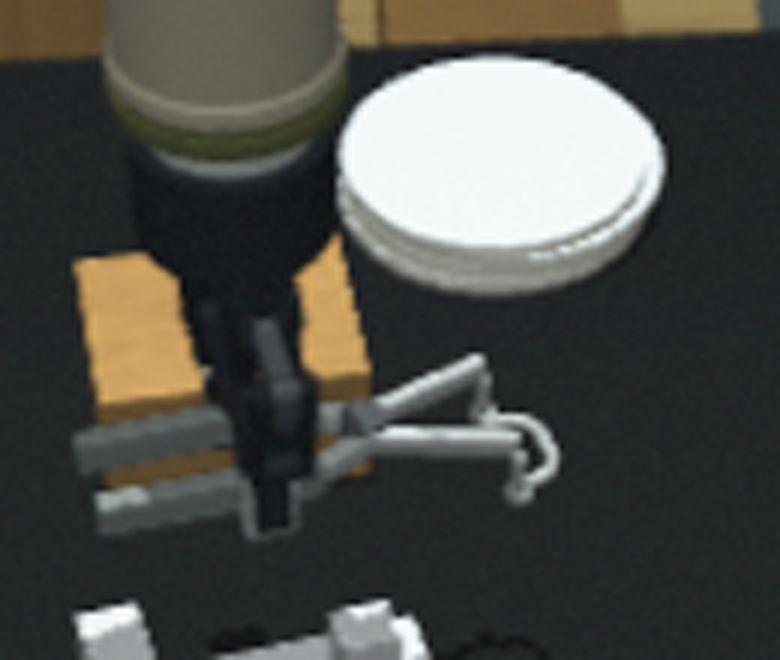

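View pics/b10.png

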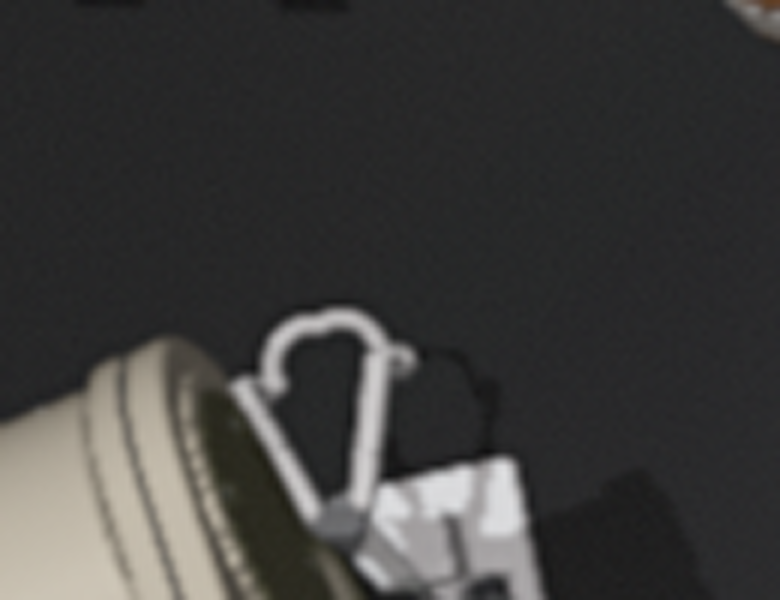

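```bash
python3 -m handwheel '[[[0,-25,0],[0,0,0]],[[-1,-75,0],[0,0,0]],[[-1,-125,0],[0,0,0]],[[-2,-175,0],[0,0,0]],[[-2,-225,0],[0,0,0]],[[-3,-275,0],[0,0,0]],[[-3,-305,0],[0,0,0]],[[-3,-318,0],[0,0,0]],[[-3,-318,0],[0,0,0]],[[-3,-318,0],[0,0,0]],[[-3,-318,0],[0,0,0]]]'
python3 - <<'E'
from h import *
from workcell import env
d=env.snapshot("side");t=env.snapshot("top")
np.savez("side11.npz",**d);np.savez("top11.npz",**t)
crop(d,270,190,110,90,7,"pics/a11.png");crop(t,280,160,110,90,7,"pics/b11.png")
s=env.get_state();print(s["force"],s["moment"],s["tool_pos"],s["opening"])
E
```

```text
clock: 17.2
tool_pos: [0.4974, -0.0435, 0.1256]
ee_rot: [[-0.0, -0.242, 0.97], [0.0, 0.97, 0.242], [-1.0, 0.0, -0.0]]
force: [0.0, -0.3, -1.2]
opening: 0.0477
[-0.67280933 -0.6301354  -1.91764598] [-0.03927001  0.03604061  0.07906918] [ 0.49753854 -0.04372682  0.12579102] 0.04770863395649425
```

View pics/a11.png

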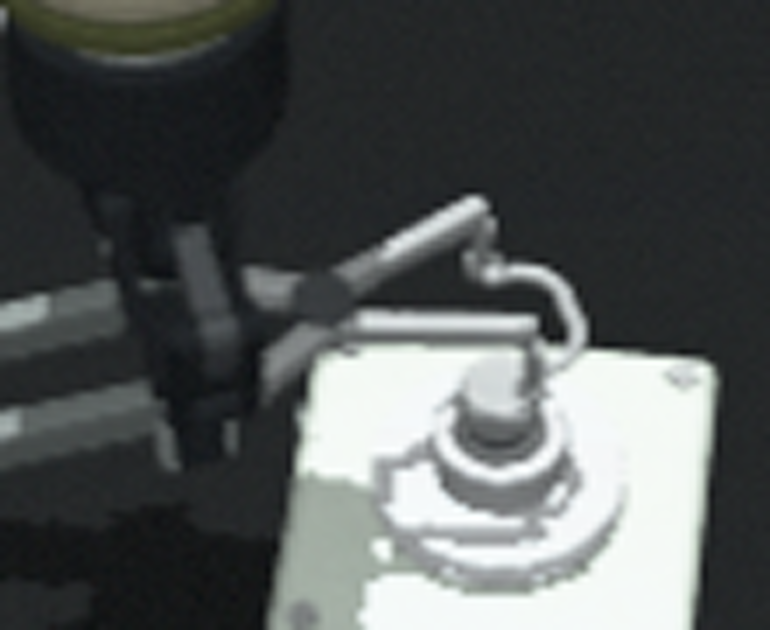

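View pics/b11.png

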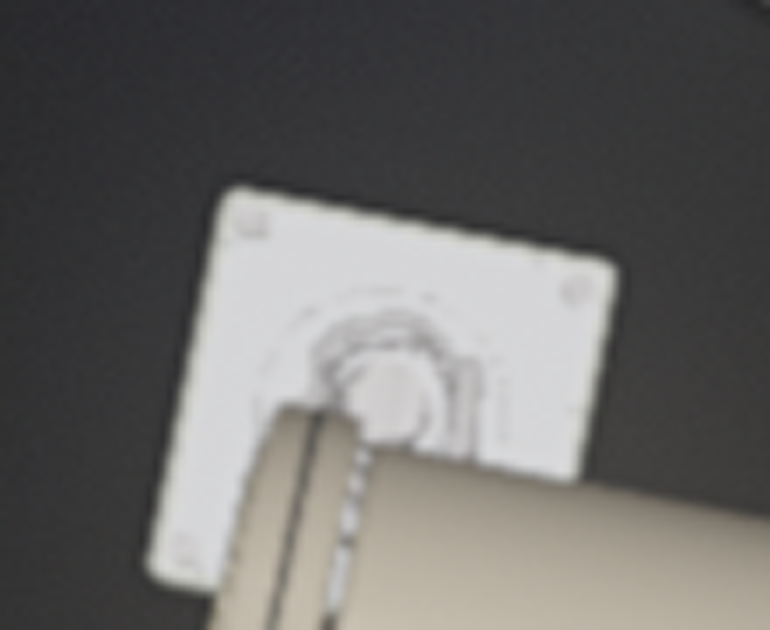

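```bash
cat > ov.py <<'E'
from h import *
import sys
def ov(nm,tcp,dx,out,pitch=0.,yaw=14.0,dz=.020,dy=0.,S=7):
    # dx: grip point ahead of tcp along pliers x
    o=[]
    c,s=np.cos(np.radians(yaw)),np.sin(np.radians(yaw)); ex=np.array([c,s,0]);ey=np.array([-s,c,0]);ez=np.array([0,0,1.])
    cp,sp=np.cos(pitch),np.sin(pitch)  # pitch>0: nose down
    fx=cp*ex-sp*ez; fz=sp*ex+cp*ez
    G=np.array(tcp)+dx*ex+dy*ey+dz*ez
    O=G+.045*fx-.008*fz
    W=lambda x,y,z:O+x*fx+y*ey+z*fz
    print("eye",np.round(W(.0586,0,-.018),4))
    for n,(u,v,w,h),off in(("side",(255,190,115,85),np.array([.0013,.0012,0])),("top",(270,150,115,85),np.array([-.001,-.0008,0]))):
        d=load(n+nm+".npz"); i=d["img"][v:v+h,u:u+w,::-1].copy()
        if n=="top": i=np.clip((i.astype(float)-20)*1.15,0,255).astype(np.uint8)
        i=cv2.resize(i,None,fx=S,fy=S,interpolation=cv2.INTER_CUBIC)
        def dots(P,col):
            for p in P:
                q=(w2pix(d,p+off)-[u,v]+.5)*S; cv2.circle(i,(int(round(q[0])),int(round(q[1]))),1,col,-1)
        A=np.radians(np.arange(-150,151,4))
        dots([W(.0586+.0155*np.cos(a),.0155*np.sin(a),-.018) for a in A],(0,0,255))
        dots([W(.0586+.0205*np.cos(a),.0205*np.sin(a),-.018) for a in A],(0,0,255))
        for sy in(-1,1):
            for y in(.015,.025):
                for z in(0,.016): dots([W(x,sy*y,z) for x in np.linspace(-.112,-.022,40)],(0,255,0))
        B=np.radians(np.arange(0,360,6))
        for z,r in((.092,.013),(.070,.021)): dots([np.array([.5963+r*np.cos(a),-.0198+r*np.sin(a),z]) for a in B],(255,0,0))
        cv2.imwrite(out+n+".png",i)
E
python3 - <<'E'
from ov import *
ov("11",[.4975,-.0436,.1257],-.001,"pics/o11")
E
```

```text
eye [ 0.5971 -0.0188  0.1197]
```

View pics/o11side.png

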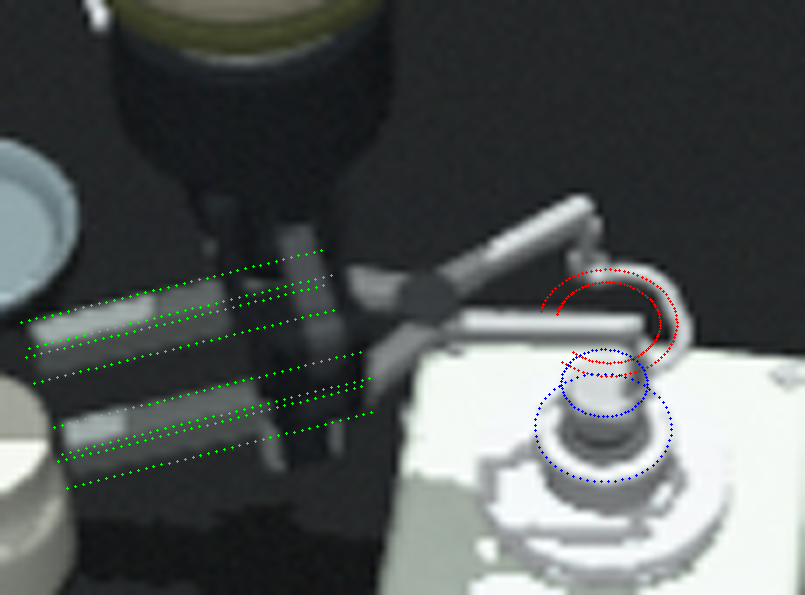

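View pics/o11top.png

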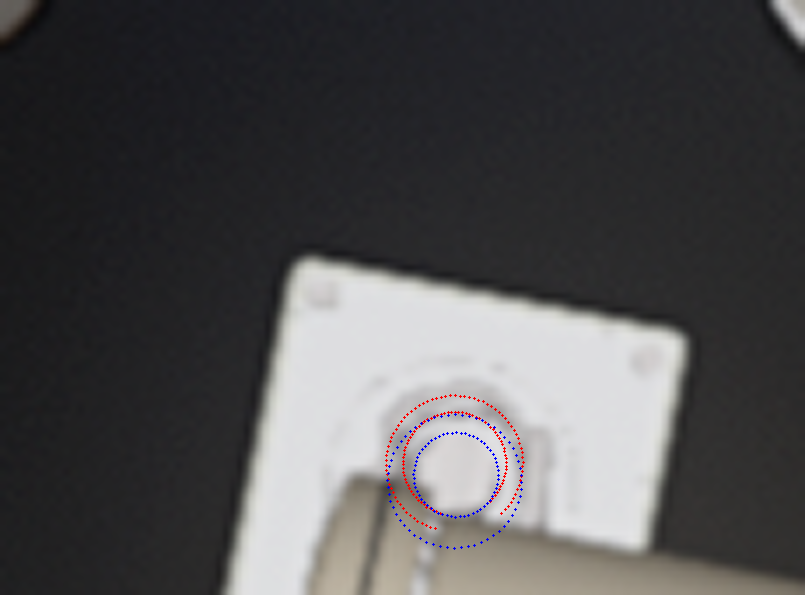

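Run:
```python
from h import *
t=load("top10.npz");s=load("side10.npz")
T=lambda x,y,z:pix2w(t,130+(x-3)/6,150+(y-3)/6,z)+[.001,.0008,0]
tcp=np.array([.4997,.2731,.1245]);yaw=np.radians(14.0);R=np.array([[np.cos(yaw),np.sin(yaw)],[-np.sin(yaw),np.cos(yaw)]])
def loc(p): return np.round((R@(p-tcp)[:2])*1000+[1-45,0],1)  # in pliers frame assuming grip 1mm behind tcp
print('rivet',loc(T(342,522,.155)),'ring far outer',loc(T(331,308,.1185)))
print('ring left outer',loc(T(262,372,.1185)),'ring right', loc(T(405,357,.1185)),'inner far',loc(T(333,330,.1185)))
crop(t,165,190,45,60,10,"pics/c10.png")
```

```text
rivet [ 4.8 -2.9] ring far outer [83.5 -6.8]
ring left outer [67.  21.7] ring right [ 60.6 -28.4] inner far [75.7 -5.8]
```

View pics/c10.png

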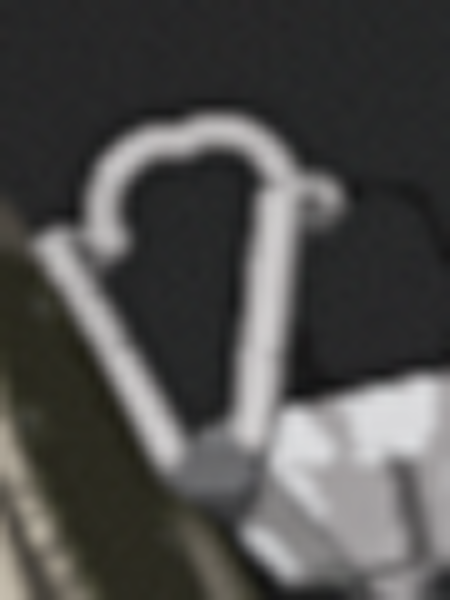

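Run:
```python
from ov import *
ov("11",[.4975,-.0436,.1257],.0025,"pics/p11",dz=.0205)
a=cv2.imread("pics/p11side.png");b=cv2.imread("pics/p11top.png")
b=b[340:590,300:620]; b=np.clip((b.astype(float)-120)*1.9,0,255).astype(np.uint8)
cv2.imwrite("pics/p11.png",np.hstack([cv2.resize(a[150:450,400:760],(400,333)),cv2.resize(b,(400,333))]))
```

```text
eye [ 0.6004 -0.0179  0.1202]
```

View pics/p11.png

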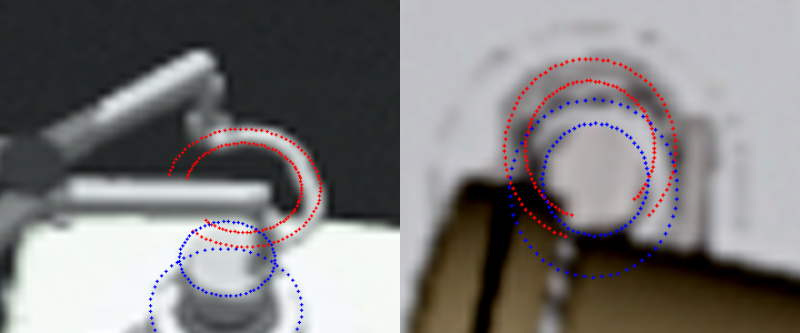

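View pics/p11side.png

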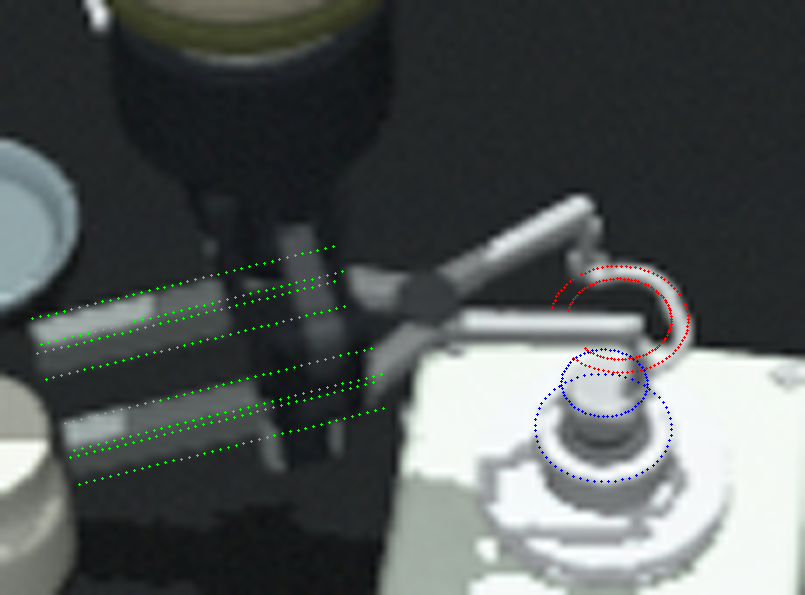

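```bash
python3 -m handwheel '[[[-2,-0.9,0],[0,0,0]],[[-4.2,-1.8,-4],[0,0,0]],[[-4.2,-1.8,-12],[0,0,0]],[[-4.2,-1.8,-18],[0,0,0]],[[-4.2,-1.8,-20],[0,0,0]],[[-4.2,-1.8,-20],[0,0,0]],[[-4.2,-1.8,-20],[0,0,0]]]'
python3 - <<'E'
from ov import *
from workcell import env
d=env.snapshot("side");t=env.snapshot("top")
np.savez("side12.npz",**d);np.savez("top12.npz",**t)
s=env.get_state();print(s["force"],s["moment"],s["tool_pos"],s["opening"])
ov("12",s["tool_pos"],.0027,"pics/p12",dz=.0205)
a=cv2.imread("pics/p12side.png");b=cv2.imread("pics/p12top.png")
crop(d,310,210,50,50,8,"pics/a12.png")
b=b[340:590,300:620]; b=np.clip((b.astype(float)-120)*1.9,0,255).astype(np.uint8)
cv2.imwrite("pics/p12.png",np.hstack([cv2.resize(a[150:450,400:760],(400,333)),cv2.resize(b,(400,333))]))
E
```

```text
clock: 18.18
tool_pos: [0.4935, -0.0464, 0.106]
ee_rot: [[0.0, -0.241, 0.971], [-0.0, 0.971, 0.241], [-1.0, -0.0, 0.0]]
force: [0.4, -1.2, -2.1]
opening: 0.0476
[ 0.74942668 -0.16781212 -2.52260008] [-0.05612836  0.06257241  0.04715501] [ 0.49350017 -0.04639844  0.10607492] 0.0472404586257514
eye [ 0.5966 -0.0207  0.1006]
```

View pics/p12.png

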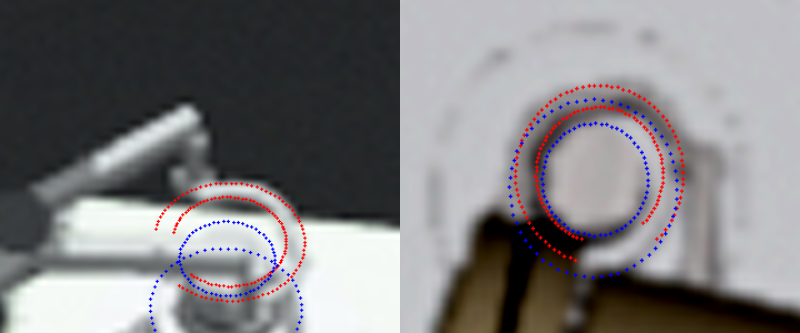

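View pics/a12.png

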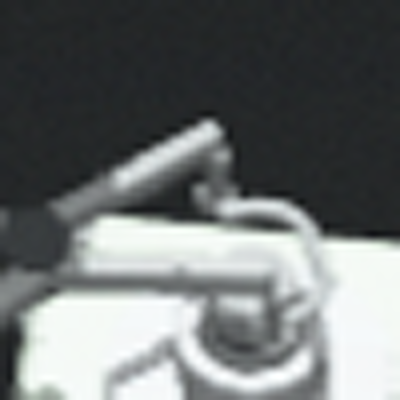

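```bash
python3 -m handwheel '[[[-0.4,0.8,-1],[0,0,0]],[[-0.4,0.8,-4],[0,0,0]],[[-0.4,0.8,-7],[0,0,0]],[[-0.4,0.8,-9],[0,0,0]],[[-0.4,0.8,-9],[0,0,0]]]'
```

```text
clock: 18.9
tool_pos: [0.4926, -0.0455, 0.0965]
ee_rot: [[-0.001, -0.241, 0.971], [0.0, 0.971, 0.241], [-1.0, 0.0, -0.001]]
force: [-0.1, -0.6, -1.9]
opening: 0.0479
```

```bash
python3 -m handwheel '[[[0,0,-2],[0,0,0]],[[0,0,-4],[0,0,0]],[[0,0,-6],[0,0,0]],[[0,0,-7],[0,0,0]],[[0,0,-7],[0,0,0]]]'
python3 - <<'E'
from ov import *
from workcell import env
d=env.snapshot("side");t=env.snapshot("top")
np.savez("side13.npz",**d);np.savez("top13.npz",**t)
s=env.get_state();print(s["force"],s["moment"],s["tool_pos"],s["opening"])
ov("13",s["tool_pos"],.0027,"pics/p13",dz=.0205)
a=cv2.imread("pics/p13side.png");b=cv2.imread("pics/p13top.png")
crop(d,310,210,50,50,8,"pics/a13.png")
b=b[340:590,300:620]; b=np.clip((b.astype(float)-120)*1.9,0,255).astype(np.uint8)
cv2.imwrite("pics/p13.png",np.hstack([cv2.resize(a[150:450,400:760],(400,333)),cv2.resize(b,(400,333)) ]))
E
```

```text
clock: 19.52
tool_pos: [0.4928, -0.0455, 0.0897]
ee_rot: [[-0.0, -0.241, 0.971], [0.0, 0.971, 0.241], [-1.0, 0.0, -0.0]]
force: [-0.3, 0.2, -1.0]
opening: 0.0476
[ 0.10051234 -0.04660529 -1.89720577] [-0.02067122  0.09712444  0.05393423] [ 0.49293066 -0.04556314  0.08985497] 0.04772653880951119
eye [ 0.5961 -0.0198  0.0844]
```

View pics/p13.png

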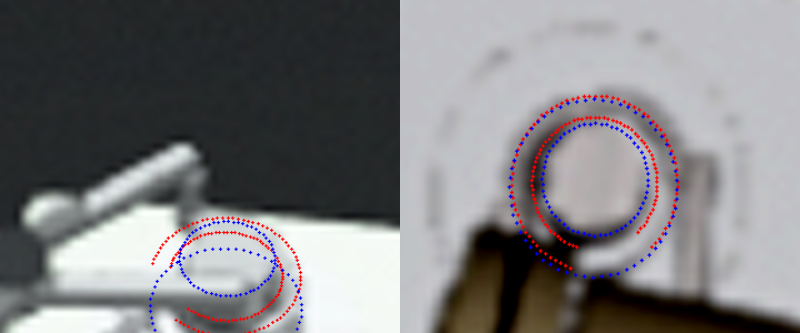

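View pics/a13.png

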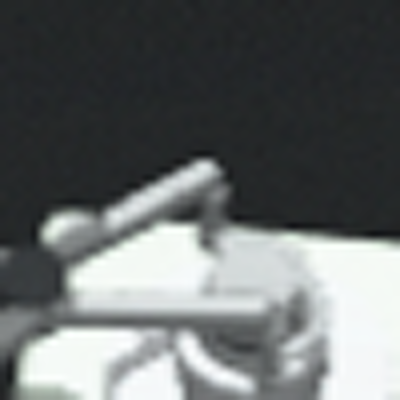

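```bash
python3 -m handwheel '[[[0,0,-2],[0,0,0]],[[0,0,-4],[0,0,0]],[[0,0,-6],[0,0,0]],[[0,0,-7.5],[0,0,0]],[[0,0,-8],[0,0,0]],[[0,0,-8],[0,0,0]]]'
python3 - <<'E'
from ov import *
from workcell import env
d=env.snapshot("side");t=env.snapshot("top")
np.savez("side14.npz",**d);np.savez("top14.npz",**t)
s=env.get_state();print(s["force"],s["moment"],s["tool_pos"],s["opening"])
ov("14",s["tool_pos"],.0027,"pics/p14",dz=.0205)
crop(d,305,210,60,60,10,"pics/a14.png")
E
```

```text
clock: 20.38
tool_pos: [0.4928, -0.0455, 0.0817]
ee_rot: [[-0.0, -0.241, 0.971], [0.0, 0.971, 0.241], [-1.0, 0.0, -0.0]]
force: [0.4, -1.0, -2.3]
opening: 0.0475
[-0.16211732 -0.27095516 -2.57402151] [-0.00782626  0.06490112 -0.01905605] [ 0.49293914 -0.04555976  0.0818827 ] 0.04751463783438137
eye [ 0.5961 -0.0198  0.0764]
```

View pics/a14.png

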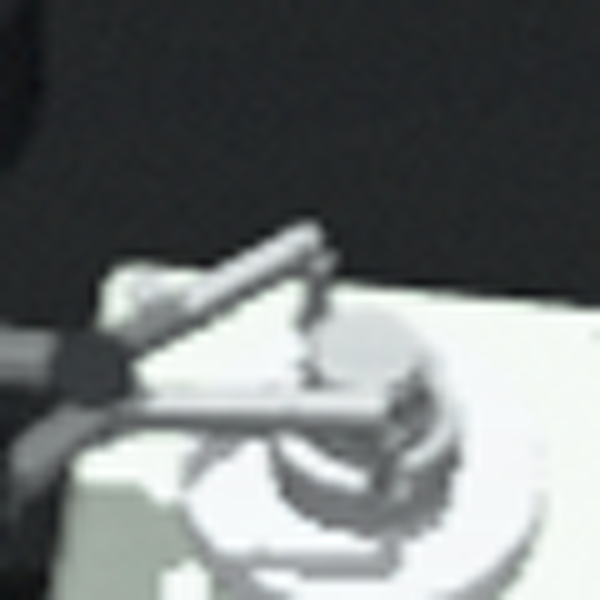

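View pics/p14side.png

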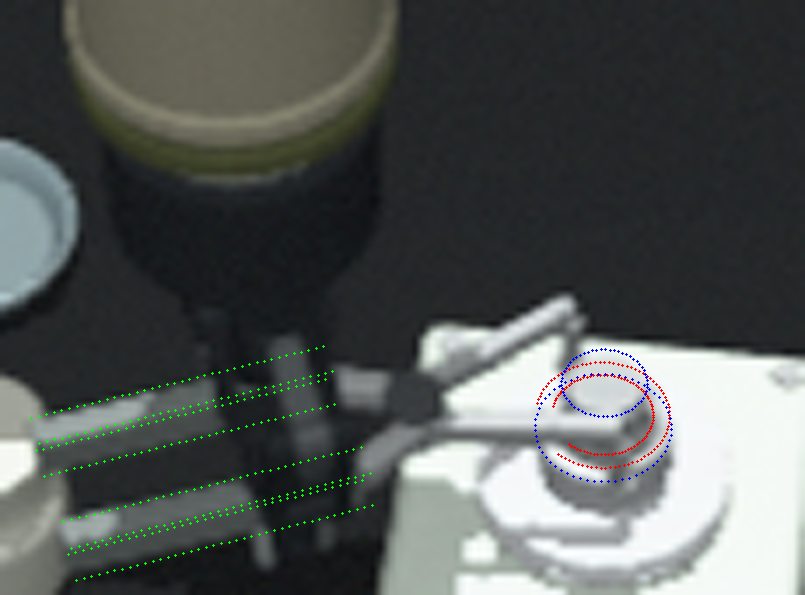

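Nothing is in contact and the overlay agrees. I'll check the ring height with a gentle touch on the hub: contact should come about 4 mm lower.

```bash
python3 -m handwheel '[[[0,0,-1],[0,0,0]],[[0,0,-2],[0,0,0]],[[0,0,-2],[0,0,0]],[[0,0,-2],[0,0,0]]]' | grep -E "pos|force"
python3 -m handwheel '[[[0,0,-0.5],[0,0,0]],[[0,0,-1],[0,0,0]],[[0,0,-1],[0,0,0]],[[0,0,-1],[0,0,0]]]'| grep -E "pos|force"
```

```text
tool_pos: [0.4929, -0.0456, 0.0798]
force: [-0.2, -0.4, -1.2]
tool_pos: [0.4929, -0.0456, 0.0789]
force: [-0.1, 0.1, -1.4]
```

```bash
python3 -m handwheel '[[[0,0,-0.5],[0,0,0]],[[0,0,-0.5],[0,0,0]],[[0,0,-0.5],[0,0,0]]]'| grep -E "pos|force|opening"
python3 -m handwheel '[[[0,0,-0.5],[0,0,0]],[[0,0,-0.5],[0,0,0]],[[0,0,-0.5],[0,0,0]]]'| grep -E "pos|force"
python3 -c "
from workcell import env
s=env.get_state();print(s['moment'],s['force'])"
```

```text
tool_pos: [0.493, -0.0456, 0.0784]
force: [-1.0, 0.6, -0.0]
opening: 0.0476
tool_pos: [0.493, -0.0456, 0.0779]
force: [-1.3, -0.2, 1.8]
[ 0.05044324 -0.02622541  0.06344395] [-1.2714348  -0.240055    1.81188923]
```

```bash
python3 -m handwheel '[[[0,0,2],[0,0,0]],[[0,0,4],[0,0,0]],[[0,0,4.4],[0,0,0]],[[0,0,4.4],[0,0,0]],[[0,0,4.4],[0,0,0]],[[0,0,4.4],[0,0,0]]]'
python3 - <<'E'
from ov import *
from workcell import env
d=env.snapshot("side");t=env.snapshot("top")
np.savez("side15.npz",**d);np.savez("top15.npz",**t)
s=env.get_state();print(s["force"],s["moment"],s["tool_pos"],s["opening"])
ov("15",s["tool_pos"],.0027,"pics/p15",dz=.0203)
b=cv2.imread("pics/p15top.png")[340:590,300:620]; b=np.clip((b.astype(float)-120)*1.9,0,255).astype(np.uint8)
cv2.imwrite("pics/q15.png",b)
E
```

```text
clock: 22.98
tool_pos: [0.4928, -0.0456, 0.0821]
ee_rot: [[-0.0, -0.241, 0.971], [0.0, 0.971, 0.241], [-1.0, 0.0, -0.0]]
force: [0.6, -0.2, -2.1]
opening: 0.0479
[ 0.02535673  0.05988825 -1.59547235] [ 0.02118654  0.03745814 -0.04178257] [ 0.49282594 -0.04555941  0.08213885] 0.04787788986306231
eye [ 0.596  -0.0198  0.0764]
```

View pics/p15side.png

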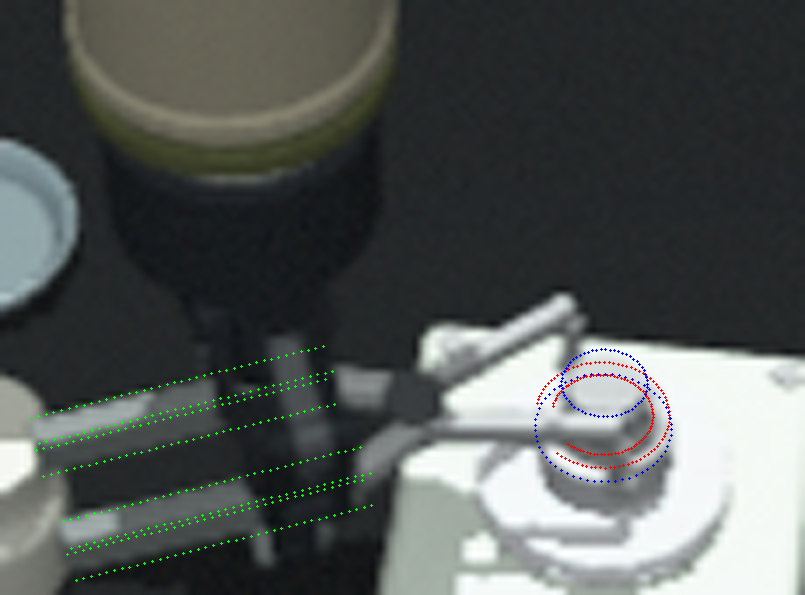

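View pics/q15.png

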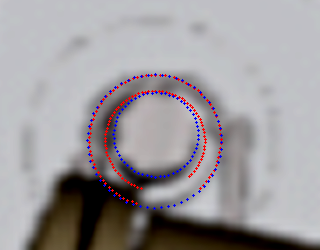

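The pliers are level, there is no contact force, and the ring sits around the groove in both overlays. Handing in.

Run:
```python
from workcell import env
print(env.job_done())
s=env.get_state();print(s["clock"],s["force"],s["tool_pos"],s["opening"])
```

```text
the job is handed in; nothing more can be done
None
the job is handed in; nothing more can be done
```

The pulley is on its seat and the job is handed in, with the squeezed pliers holding the spread ring around the groove. No verdict was reported; I handed in about 23 s into the 58 s limit.

**Pulley:** I gripped it twice, 90° apart, to centre it, then lowered it over the stub and let go. The force changed from -2.5 to +3.6 N at the expected seating height. Both cameras showed it flat and centred.

**Pliers:** I squeezed them to their stop and lowered the ring past the stub top without contact. A gentle touch on the hub (about 2–4 N) fixed the ring height to within about 0.3 mm of the camera estimate. I then raised it about 4 mm to mid-groove.

**Last checks:**
- **Ring position:** the estimated centre is (0.596, -0.020, 0.0764) m. That is within about 1 mm of the stub axis and 0.4 mm of mid-groove height.
- **Force and grip:** sideways force was about 0 N, and the vertical force was no more than the pliers' own weight. The gripper stayed closed at 48 mm with a 50 N grip setting.
- **Level:** the pliers looked level against the side-camera overlay.

**Disagreements:**
- The pliers sat about 3.5 mm further forward in the grip than my first fit. I corrected this from the images.
- The two cameras differed by about 2 mm, and in the top view the ring looked up to 1–2 mm off the model. I did not check the horizontal centring by touch.

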